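Wind the curing box and hold its lid at the balance point

TASK

Get the curing box ready for me to load samples: first wind its clockwork key clockwise until it is fully wound (it takes several part turns), while the lid stays shut. Then swing the lid, which has a round tab to hold it by, up to its balance point, standing straight up, without letting it fall over backwards, and finish while still holding it there. Leave the other things on the table where they are.

Things in the scene. Friction and masses are not known exactly. Their poses are not given: they have to be found in the camera images.
- curing_box: Open wooden box 140 (x) x 180 (y) x 90 mm high, fixed to the table, on a 152 x 192 mm base; a grey clockwork case, 100 (x) x 108 (y) x 66 mm high, on its left (+y) side, centred at box x -10, y +144. Origin: centre of the box's underside, on the table. Its x points from the front (lid tab) to the hinge side, within 0.25 rad of world x; y to the clockwork; z up
- lid (a joint): Wooden lid 140 x 180 x 10 mm, about 0.25 kg, hinged along the box's rear top edge, with hardly any friction and nothing to stay it. 0 rad is shut (level); it grows as the front edge swings up and back. 1.57 rad is upright, the balance point (its weight lies in the plane of the hinge); below that it falls shut, above it falls over backwards to a stop at 2.0
- lid_hinge (a point): Point on the lid's hinge axis, half-way along it; the axis is parallel to the box's y. It lies at box x +74, y 0, z 95.5 mm
- lid_tab (a point): Centre of the lid's round wooden tab: a disc 26 mm across, 18 mm thick, axis parallel to the hinge; pinched from above on its flat faces (along box y) it turns between the fingers as the lid swings. In the lid's plane, 178 mm from the hinge axis, 34 mm beyond the lid's edge on a neck 12 mm wide. Lid shut: 95.5 mm above the table; upright: 273.5 mm, straight above the hinge
- winding_key (a joint): Steel wing key on the clockwork case, upright axis. 0 rad is run down, 2.6 the stop, fully wound (2.4 or more counts); grows clockwise seen from above; starts between 0 and 0.7. A spring (0.012 N m per rad) resists; a 0.06 N m click holds the key where it is let go. At 0 the wing lies along the box's x axis; at q it is turned by q clockwise from there
- key_grip (a point): On the key's axis, mid-wing. The wing is an upright plate 40 mm long, 8 mm thick, 32 mm high (16 mm below to 16 mm above this point). 107 mm above the table, 35 mm above the disc under the key. At box x -10, y +155 mm. Its axes are the box's and do not turn with the key
- lacquer_bowl: Bystander: black and red bowl, 114 mm wide, 56 high; origin under its centre
- tube_green: Bystander: small paint tube 134 x 34 x 26 mm lying in front of the box; origin under its centre
- lacquer_tin: Bystander: round tin 73 mm wide, 78 high; origin under its centre
- jar_shell: Bystander: smallest jar, 38 mm wide, 46 high; origin under its centre
- jar_putty: Bystander: largest jar, 66 mm wide, 82 high; origin under its centre
- sample_2: Bystander: plain sample tile 95 x 60 x 8 mm; origin under its centre
- masking_tape: Bystander: roll of tape 104 mm wide, 25 high; origin under its centre

How it is judged:
By the outcome, as a careful person would: the job done as asked, in the order asked, and still so for the second after the job is handed in, while the arm keeps its last pose, push and grip.
It also fails if it takes over 64 s, if anything falls off the work surface, if the arm or the gripper's body presses on something with over 40 N, if the wrist force passes 120 N, or if a joint passes its speed limit or range.

ROBOT

A 6-joint arm with a two-finger parallel gripper is mounted at the origin on a cart in front of the work surface, level with it; the furniture and walls round the work are solid. World frame = base frame: x ahead of the robot, y to its left, z up, the work surface at z = 0. Lengths are in m, angles in rad, forces in N, time in s.
With the tool pointing down it reaches from about 0.325 to 0.9 m from the base axis. Payload 6.1 kg.
Tool frame: the origin (TCP) lies at the very end of the fingers, on their centre line; the grasp point (between the pads) lies 19 mm behind it; z points along the fingers, y is the line along which they close (so a half turn about z gives the same grasp; the last joint's range is limited). The gripper opens to 87 mm and grips with 3 to 60 N. Pads are 19 mm wide; open, the fingers measure 117 mm over their backs; the gripper's body (75 mm by 190 mm) begins 51 mm behind the grasp point.
Start: joints at [1.142, 0.22, 1.526, -0, 1.395, -0.126], TCP at [0.186, 0.597, 0.223] pointing down, gripper open.
Joint ranges: [-2.98, 2.98], [-0.91, 2.08], [0.09, 2.57], [-1.24, 4.39], [0.2, 2.65], [-2.68, 2.68]. Speed limits (rad/s): [2.57, 2.57, 3.01, 3.14, 3.14, 3.14].

INTERFACE

Orientations are given as a unit quaternion [x, y, z, w].
In Python, from cell import manip gives the robot as it stands. The module is installed in compiled form; this text tells all that it offers.
- The arm moves only by the tool arm_command, never from a script. Its argument "rows" is a list of rows, each a list of 6 numbers: the shift along the tool's x, y, z in mm, then the turn, a rotation vector about the tool's x, y, z in degrees. A call has 1 to 5 rows; each row is the pose to reach, as a shift and turn from the pose commanded when the call began, along the tool's axes at that moment; what a row does not reach only later rows make up. A row lasts 1/8 s, in which the tool goes at most 62.5 mm and 10.7 degrees, less where a joint would pass 70% of its speed; a pose out of reach is approached as far as the arm can. A call with a gripper value outside its range is refused whole. "fingers" is the closure in counts, from 0 (fully open) to 255 (shut), set as the call begins (left out, the last holds). The fingers move at their own pace and stop on an object; "newtons" is the grip in N (left out, the last holds). Time passes only in rows, so rows that repeat a pose let the fingers close. It gives the time, the measured TCP pose, the force, the opening and the grip force at its end, in the units of the state.
- manip.get_state(): the state, without advancing time (a new reading comes with each control period).
- manip.get_image(name): name is "scene" or "top"; returns a dict with "pixels" (420x560x3 uint8, red, green, blue), "depth" (420x560 float32, m along the optical axis (not along the pixel's ray), 0 where there is no reading), "vertical_fov" (degrees; the focal length in pixels is half the picture's height over the tangent of half this angle, whatever the lens; pixels are square), "cx", "cy" (the principal point, pixels), "xyz" and "attitude" of the camera in the world. Camera axes: x right, y down, z forward; pixel columns grow to the right and rows downward; lengths in m; the calibration is good to about 2 mm. A picture is of the moment at which its call begins.
- manip.sign_off(): hands the job in; it is judged then, once.
The state is a dict: "time": time; "joints": joint angles; "qd": joint speeds; "joint_efforts": joint torques, N m; "tool_pos": TCP position; "tool_rot": TCP orientation; "ft_force": force on the tool from outside, world axes, zero at the start; "wrist_torque": the same for the moment, N m; "opening": finger opening in m; "gripper_force": force on a finger pad.
Only numpy, scipy, OpenCV 4.12 (cv2) and the standard library are available. Lean on these libraries where they do the work, as an engineer would, in place of code of your own. Each camera call takes 0.05 s, during which the arm holds its last target. There are 200 camera calls.

## Working session

There is one attempt and no reset: what is moved stays moved. The work goes in short steps, Python scripts to look and compute and a tool call to move; the robot and the scene stay as the last step left them, time stands still between calls to the robot, and variables do not carry over. Pictures are saved under pics/ and viewed, at most 10 in all, crops included, and the job is handed in when it is done.

Besides the shell and the picture viewer there is one more tool, called after "Request:" by a JSON object that holds its "method" and its "body". arm_command: Moves the arm, as the interface text tells. Its arguments: {"type":"object","properties":{"rows":{"type":"array"},"fingers":{"type":"number"},"newtons":{"type":"number"}},"required":["rows"]}

```bash
mkdir -p pics; cat > h.py <<'E'
import numpy as np, cv2
from cell import manip
from scipy.spatial.transform import Rotation as R
def shot(n):
    d=manip.get_image(n); return d
def f(d): return 210/np.tan(np.radians(d["vertical_fov"])/2)
def camR(d):
    a=np.array(d["attitude"]); return R.from_quat(a).as_matrix() if a.size==4 else a.reshape(3,3)
def world(d,u,v,z=None):
    "point from depth, or on plane height z"
    r=np.array([(u-d["cx"])/f(d),(v-d["cy"])/f(d),1.]); C=camR(d); o=np.array(d["xyz"])
    if z is None: return o+C@(r*d["depth"][int(round(v)),int(round(u))])
    w=C@r; return o+w*(z-o[2])/w[2]
def cloud(d):
    v,u=np.mgrid[0:420,0:560]; z=d["depth"]
    p=np.stack([(u-d["cx"])/f(d)*z,(v-d["cy"])/f(d)*z,z],-1); return p@camR(d).T+np.array(d["xyz"])
def save(d,n,crop=None,s=1):
    im=d["pixels"][:,:,::-1]
    if crop: im=im[crop[1]:crop[3],crop[0]:crop[2]]
    cv2.imwrite("pics/"+n,cv2.resize(im,None,fx=s,fy=s,interpolation=cv2.INTER_CUBIC))
E
python3 - <<'E'
from h import *
for n in("scene","top"):
    d=shot(n); save(d,n+"0.png",s=1.4); print(n,d["xyz"],d["attitude"],d["vertical_fov"],d["cx"],d["cy"])
print(manip.get_state())
E
```

```text
scene [0.02959219 1.24054279 0.91662196] [-0.23796775  0.86051129 -0.43591123  0.11345954] 46.94205834561061 280.31523390229825 200.75270974294608
top [0.3540225  0.24721865 1.39273788] [-0.69929815  0.709635   -0.06004717  0.06160038] 49.31242384844735 278.9898005974342 209.1285819596088
{'time': 0.1, 'joints': array([ 1.14188783e+00,  2.21183538e-01,  1.52747680e+00,  1.88373937e-05,
        1.39468280e+00, -1.26129303e-01]), 'qd': array([ 0.00122164, -0.00184907, -0.00249909, -0.00042659, -0.00034157,
        0.00023473]), 'joint_efforts': array([ 1.33323349e-03, -4.95941412e+01, -3.88523197e+01,  7.03340862e-02,
        5.14731277e-02, -4.69385623e-05]), 'tool_pos': array([0.18614515, 0.5960649 , 0.2215347 ]), 'tool_rot': array([ 1.50813561e-01,  9.88561836e-01, -8.39213959e-04, -2.48707283e-04]), 'ft_force': array([ 0.17233424, -0.31004581,  0.10220841]), 'wrist_torque': array([ 0.00751986, -0.03481868, -0.03017209]), 'gripper_force': 0.0, 'opening': 0.08701001917358175}
```

View pics/scene0.png

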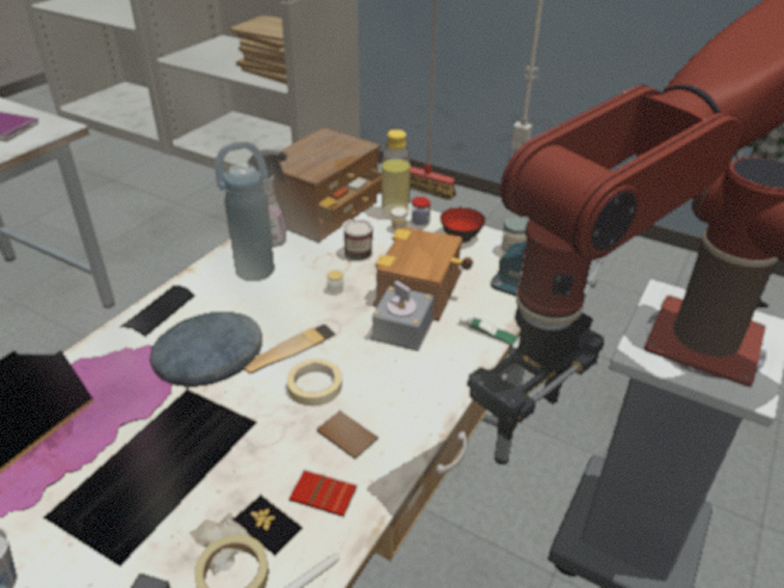

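View pics/top0.png

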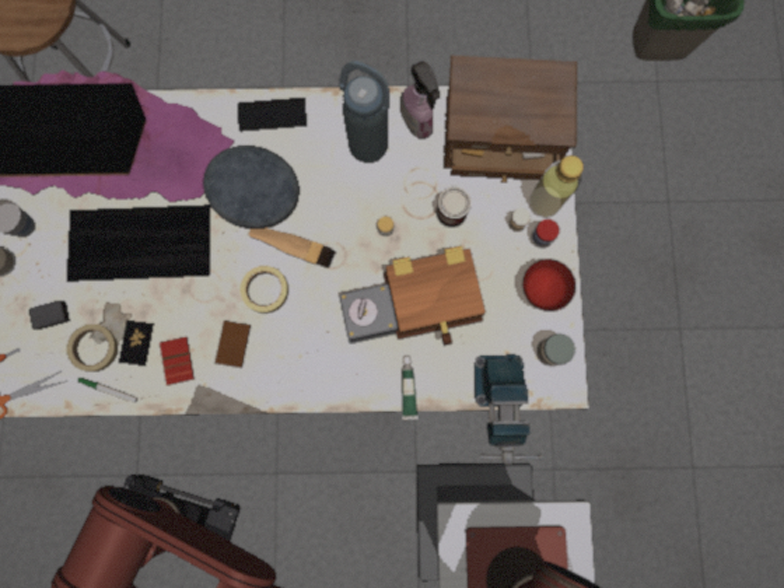

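The box shows at about (435,290) in the enlarged top view, with the key at (364,311) and the tab at (446,335). The green tube lies in front at (408,387). I'll crop closer.

```bash
python3 - <<'E'
from h import *
d=shot("top"); save(d,"topc.png",(235,165,355,255),s=6.5)
P=cloud(d)
m=(abs(P[...,2]-.1005)<.006); m[:170]=0;m[240:]=0;m[:,:265]=0;m[:,355:]=0
p=P[m]; print(len(p), np.median(p,0)); c=cv2.minAreaRect((p[:,:2]*1000).astype(np.float32)); print(c)
m=(abs(P[...,2]-.066)<.006); m[:170]=0;m[250:]=0;m[:,:235]=0;m[:,290:]=0
p=P[m]; print(len(p)); print(cv2.minAreaRect((p[:,:2]*1000).astype(np.float32)))
E
```

```text
3033 [0.58449142 0.15821621 0.10024279]
((575.84912109375, 157.2054443359375), (177.11590576171875, 180.1702117919922), 11.308757781982422)
1000
((540.855224609375, 294.3900146484375), (119.60919952392578, 116.82685852050781), 17.663700103759766)
```

View pics/topc.png

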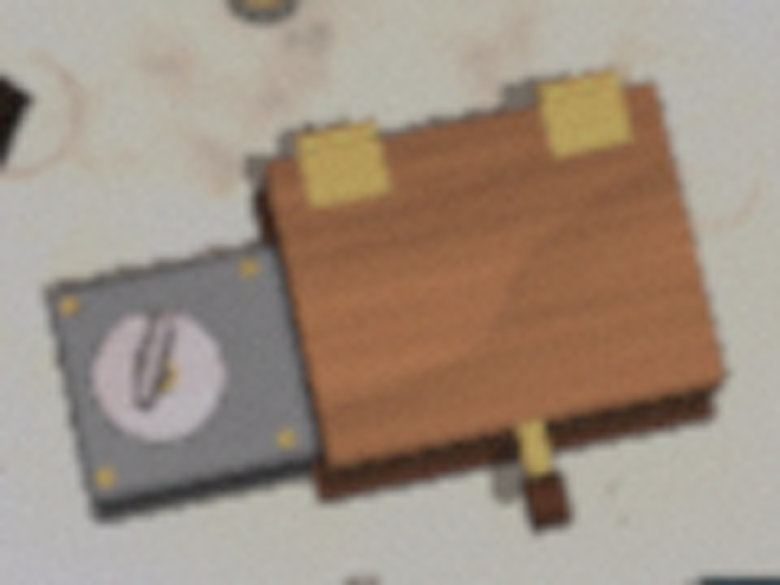

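The lid corners in the crop are (268,188), (658,88), (722,380) and (330,462). The tab is at (546,502), and the wing runs from (150,403) to (163,318).

```bash
python3 - <<'E'
from h import *
d=shot("top"); S=6.5
w=lambda u,v,z: world(d,235+(u+.5)/S-.5,165+(v+.5)/S-.5,z)[:2]
# box points (mm) and pixels
bp=np.array([[70,90],[70,-90],[-70,-90],[-70,90]])/1e3
wp=np.array([w(*c,.1005) for c in[(268,188),(658,88),(722,380),(330,462)]])
print(wp)
a=bp-bp.mean(0); b=wp-wp.mean(0)
th=np.arctan2((a[:,0]*b[:,1]-a[:,1]*b[:,0]).sum(),(a*b).sum())
M=np.array([[np.cos(th),-np.sin(th)],[np.sin(th),np.cos(th)]]); o=wp.mean(0)
print("yaw",th,"orig",o, "resid",wp-(bp@M.T+o))
T=lambda x,y:o+M@np.array([x,y])
print("key",T(-.010,.155),"tab",T(-.104,0),"hinge",T(.074,0))
print("tab seen",w(546,500,.104),"disc seen", w(160,376,.072))
for z in(.123,.1):
  p,q=w(150,403,z),w(163,318,z); print("key seen",(p+q)/2,np.linalg.norm(q-p),"dir",np.arctan2(*(q-p)[::-1]),"q=",th-np.arctan2(*(q-p)[::-1]))
P=cloud(d)
m=(P[...,2]>.085); m[:205]=0;m[235:]=0;m[:,:246]=0;m[:,273:]=0
for p in P[m]: print(p.round(4))
s=manip.get_state(); print(s["tool_pos"],R.from_quat(s["tool_rot"]).as_matrix().round(3))
E
```

```text
[[0.62473804 0.256959  ]
 [0.66766301 0.08237441]
 [0.53576466 0.0590119 ]
 [0.50217292 0.23149903]]
yaw 0.20706658656663943 orig [0.58258466 0.15746108] resid [[-0.00784819 -0.00297083]
 [-0.00192943 -0.00140053]
 [ 0.00318157  0.00401956]
 [ 0.00659604  0.00035181]]
key [0.54093182 0.30709411] tab [0.48080629 0.13607972] hinge [0.65500389 0.17267475]
tab seen [0.48379989 0.13800124] disc seen [0.54533029 0.30675506]
key seen [0.54476853 0.30591277] 0.0374684317316277 dir -0.15711748388406416 q= 0.36418407045070356
key seen [0.5482237  0.30697595] 0.038147133961493454 dir -0.15711748388406507 q= 0.3641840704507045
[0.354  0.2472 1.3927]
[0.354  0.2472 1.3927]
[0.5621 0.3077 0.1216]
[0.5617 0.3048 0.1243]
[0.5619 0.302  0.1229]
[0.5595 0.3078 0.1206]
[0.5586 0.3047 0.1258]
[0.5593 0.3021 0.1211]
[0.5565 0.3078 0.1214]
[0.5558 0.3048 0.1252]
[0.5566 0.3022 0.1203]
[0.5545 0.3109 0.1159]
[0.553  0.3076 0.1255]
[0.5529 0.3048 0.1255]
[0.5541 0.3023 0.1181]
[0.5498 0.3103 0.128 ]
[0.5502 0.3076 0.1249]
[0.5505 0.3049 0.1229]
[0.5528 0.3027 0.1081]
[0.5482 0.3107 0.12  ]
[0.5476 0.3077 0.
[... 218 characters left out ...]
59 0.3033 0.0962]
[0.5396 0.3135 0.1208]
[0.5392 0.3106 0.1231]
[0.5396 0.3079 0.1202]
[0.354  0.2472 1.3927]
[0.5436 0.3035 0.0921]
[0.537  0.3136 0.1191]
[0.5364 0.3106 0.1231]
[0.537  0.308  0.1187]
[0.5404 0.3063 0.0947]
[0.5415 0.3038 0.0868]
[0.5335 0.3134 0.1239]
[0.5338 0.3107 0.1214]
[0.5334 0.3078 0.1239]
[0.5303 0.3161 0.1265]
[0.5311 0.3136 0.1206]
[0.5308 0.3107 0.1225]
[0.5326 0.3085 0.1092]
[0.5287 0.3165 0.1179]
[0.5281 0.3135 0.1218]
[0.5275 0.3105 0.1263]
[0.5313 0.309  0.0984]
[0.5259 0.3138 0.1177]
[0.5268 0.3113 0.1104]
[0.5255 0.3148 0.0986]
[0.5259 0.3121 0.0957]
[0.18619882 0.59620594 0.22183277] [[-0.955  0.298 -0.001]
 [ 0.298  0.955 -0.001]
 [ 0.    -0.001 -1.   ]]
```

```bash
python3 - <<'E'
from h import *
from scipy.optimize import minimize
for n in("top","scene"):
    d=shot(n); P=cloud(d).reshape(-1,3)
    k=(P[:,2]>.116)&(P[:,2]<.13)&(np.hypot(P[:,0]-.544,P[:,1]-.307)<.028); k=P[k][:,:2]
    c=k.mean(0); w,v=np.linalg.eigh(np.cov((k-c).T)); a=v[:,1]*np.sign(v[0,1]); s=(k-c)@a; print(n,"key",len(k),c,"mid",c+a*(s.max()+s.min())/2,"dir",np.arctan2(a[1],a[0]),np.ptp(s))
    L=P[(abs(P[:,2]-.1005)<.007)&(np.hypot(P[:,0]-.584,P[:,1]-.158)<.125)][:,:2]
    def cost(t):
        c,s_=np.cos(t[2]),np.sin(t[2]); q=(L-t[:2])@np.array([[c,-s_],[s_,c]])
        out=np.maximum(abs(q[:,0])-.07,0)**1+np.maximum(abs(q[:,1])-.09,0)
        return np.minimum(out,.01).sum()
    best=min((minimize(cost,[.584,.158,y],method="Nelder-Mead",options=dict(xatol=1e-5,fatol=1e-6,initial_simplex=np.array([[.584,.158,y],[.59,.158,y],[.584,.164,y],[.584,.158,y+.05]]))) for y in(.12,.2)),key=lambda r:r.fun)
    x=best.x; print(" lid",len(L),x,best.fun)
    M=R.from_euler("z",x[2]).as_matrix()[:2,:2]
    for nm,b in(("key",(-.01,.155)),("tab",(-.104,0)),("hinge",(.074,0))): print("  ",nm,x[:2]+M@np.array(b))
    t=P[(P[:,2]>.09)&(P[:,2]<.115)&(np.hypot(P[:,0]-.482,P[:,1]-.137)<.018)]; print(" tab pts",len(t),t.mean(0),t.min(0),t.max(0))
E
```

```text
top key 42 [0.54444877 0.30892159] mid [0.54429172 0.30896371] dir -0.2620544536069801 0.037886195738108794
 lid 3121 [0.58687336 0.15955988 0.20133866] 0.9114628537597895
   key [0.54607829 0.30942903]
   tab [0.48497418 0.13876184]
   hinge [0.65937854 0.17435848]
 tab pts 63 [0.48322387 0.13931773 0.10484751] [0.47145555 0.12884168 0.09522424] [0.4974864  0.14840746 0.11178676]
scene key 38 [0.54598   0.3114186] mid [0.54677138 0.31121511] dir -0.2516862400097725 0.03912841810041094
 lid 1719 [0.58791403 0.1621008  0.20073866] 0.8423781614856785
   key [0.54720889 0.3119944 ]
   tab [0.4860024  0.14136391]
   hinge [0.66042808 0.1768559 ]
 tab pts 61 [0.48356195 0.14344606 0.10112423] [0.47182085 0.1302288  0.0906405 ] [0.49815882 0.15201953 0.11047613]
```

Request:
{"method": "arm_command", "body": {"rows": [[-43,-17,0,0,0,0],[-86,-33,0,0,0,0],[-129,-50,0,0,0,0],[-172,-67,0,0,0,-1],[-214,-84,0,0,0,-2.6]], "fingers": 0, "newtons": 25}}

```text
time: 0.92
tool_pos: [0.3666, 0.4515, 0.2226]
tool_rot: [0.128, 0.992, 0.0, 0.0]
ft_force: [0.4, 0.7, -0.5]
opening: 0.087
gripper_force: 0.0
```

```bash
cat >> h.py <<'E'
def rel(target,ang=None):
    "shift (mm) in tool axes to world target; ang= wanted tool-x world angle -> turn about tool z (deg)"
    s=manip.get_state(); M=R.from_quat(s["tool_rot"]).as_matrix()
    a=np.arctan2(M[1,0],M[0,0])
    print("t",round(s["time"],2),"pos",s["tool_pos"].round(4),"xang",round(a,3),"tilt",M[2].round(4),"F",s["ft_force"].round(2),"Tq",s["wrist_torque"].round(3),"open",round(s["opening"],4),"gf",round(s["gripper_force"],1),"j",s["joints"].round(2))
    if target is not None: print("shift",(M.T@(np.array(target)-s["tool_pos"])*1e3).round(1))
    if ang is not None: print("turn",round(np.degrees((a-ang+np.pi)%(2*np.pi)-np.pi),2))
E
python3 -c "
from h import *
rel([.5455,.3095,.20],2.884)"
```

```text
t 0.93 pos [0.3666 0.4515 0.2226] xang 2.885 tilt [-1.e-04  2.e-04 -1.e+00] F [ 0.4   0.75 -0.53] Tq [ 0.007 -0.003  0.018] open 0.087 gf 0.0 j [ 0.75  0.12  1.64 -0.    1.38 -0.56]
shift [-209.   -92.    22.6]
turn 0.06
```

Request:
{"method": "arm_command", "body": {"rows": [[-45,-20,5,0,0,0],[-90,-40,10,0,0,0],[-135,-60,15,0,0,0],[-180,-80,20,0,0,0],[-208,-92,23,0,0,0]]}}

```text
time: 1.55
tool_pos: [0.5448, 0.3088, 0.1991]
tool_rot: [0.129, 0.992, -0.0, -0.0]
ft_force: [0.2, -0.3, -0.0]
opening: 0.0874
gripper_force: 0.0
```

```bash
python3 - <<'E'
from h import *
rel([.5455,.3095,.09],2.884)
d=shot("scene"); save(d,"s1.png",(230,140,370,270),s=5)
E
```

```text
t 1.55 pos [0.5448 0.3088 0.1991] xang 2.882 tilt [-0.e+00 -4.e-04 -1.e+00] F [ 0.2  -0.28 -0.02] Tq [-0.016  0.014  0.029] open 0.0874 gf 0.0 j [ 0.39  0.24  1.55 -0.    1.35 -0.92]
shift [ -0.5   0.9 109.1]
turn -0.09
```

View pics/s1.png

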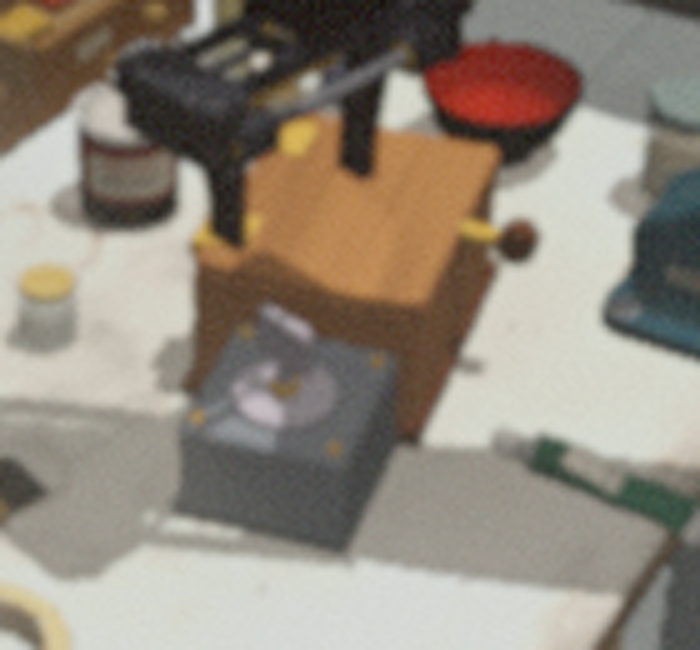

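The fingers, tips at about (230,240) and (355,170), straddle the line above the wing key at (290,325). The lid is shut and nothing is in the way, so I'll descend.

Request:
{"method": "arm_command", "body": {"rows": [[0,1,30,0,0,0],[0,1,60,0,0,0],[0,1,85,0,0,0],[0,1,100,0,0,0],[0,1,109,0,0,0]]}}

```text
time: 2.22
tool_pos: [0.5433, 0.3117, 0.0899]
tool_rot: [0.128, 0.992, -0.0, -0.0]
ft_force: [1.2, 0.1, -0.2]
opening: 0.087
gripper_force: 0.0
```

Request:
{"method": "arm_command", "body": {"rows": [[0,0,0,0,0,0],[0,0,0,0,0,0],[0,0,0,0,0,0],[0,0,0,0,0,0],[0,0,0,0,0,0]], "fingers": 255, "newtons": 25}}

```text
time: 2.85
tool_pos: [0.5437, 0.3116, 0.0908]
tool_rot: [0.128, 0.992, 0.0, 0.0]
ft_force: [0.4, 0.0, -0.4]
opening: 0.045
gripper_force: 0.0
```

```bash
python3 -c "
from h import *
rel([.5455,.3095,.09],2.884)"
```

```text
t 2.85 pos [0.5437 0.3116 0.0908] xang 2.884 tilt [-4.e-04  2.e-04 -1.e+00] F [ 0.39  0.   -0.37] Tq [-0.034  0.019  0.006] open 0.045 gf 0.0 j [ 0.39  0.35  1.63 -0.    1.16 -0.92]
shift [-2.3 -1.6  0.8]
turn 0.01
```

Request:
{"method": "arm_command", "body": {"rows": [[-2,-1,0,0,0,0],[-2,-1,0,0,0,0],[-2,-1,0,0,0,0],[-2,-1,0,0,0,0],[-2,-1,0,0,0,0]]}}

```text
time: 3.48
tool_pos: [0.5449, 0.309, 0.0904]
tool_rot: [0.128, 0.992, -0.001, -0.0]
ft_force: [-1.7, -5.3, 1.9]
opening: 0.0096
gripper_force: 25.0
```

Request:
{"method": "arm_command", "body": {"rows": [[0,0,0,0,0,0],[0,0,0,0,0,0],[0,0,0,0,0,0]]}}

```text
time: 3.85
tool_pos: [0.545, 0.309, 0.0904]
tool_rot: [0.128, 0.992, -0.001, -0.0]
ft_force: [-1.9, -5.5, 1.5]
opening: 0.0096
gripper_force: 25.0
```

```bash
python3 -c "
from h import *
rel([.5455,.3102,.09],2.884)"
```

```text
t 3.85 pos [0.545  0.309  0.0904] xang 2.884 tilt [ 5.0e-04 -2.2e-03 -1.0e+00] F [-1.93 -5.51  1.55] Tq [-0.905  0.284 -0.003] open 0.0096 gf 25.0 j [ 0.39  0.35  1.63 -0.    1.17 -0.92]
shift [-0.2  1.3  0.4]
turn 0.0
```

Request:
{"method": "arm_command", "body": {"rows": [[0,-1.5,0,0,0,3],[0,-1.5,0,0,0,8],[0,-1.5,0,0,0,14],[0,-1.5,0,0,0,20]]}}

```text
time: 4.35
tool_pos: [0.5451, 0.3094, 0.0904]
tool_rot: [0.3, 0.954, 0.001, 0.0]
ft_force: [1.6, 0.5, -2.8]
opening: 0.0098
gripper_force: 25.0
```

```bash
python3 -c "
from h import *
rel([.5455,.3095,.09],2.884)"
```

```text
t 4.35 pos [0.5451 0.3094 0.0904] xang 2.532 tilt [ 0.      0.0015 -1.    ] F [ 1.65  0.49 -2.81] Tq [ 0.231 -0.212  0.105] open 0.0098 gf 25.0 j [ 0.39  0.35  1.63  0.    1.16 -0.57]
shift [-0.2  0.3  0.5]
turn -20.18
```

Request:
{"method": "arm_command", "body": {"rows": [[0,0,0,0,0,9],[0,0,0,0,0,18],[0,0,0,0,0,27],[0,0,0,0,0,36],[0,0,0,0,0,45]]}}

```text
time: 4.97
tool_pos: [0.5462, 0.31, 0.0906]
tool_rot: [0.643, 0.766, 0.002, 0.0]
ft_force: [5.5, 4.9, -4.9]
opening: 0.0093
gripper_force: 25.0
```

```bash
python3 -c "
from h import *
rel([.5455,.3095,.09],2.884)"
```

```text
t 4.97 pos [0.5462 0.31   0.0906] xang 1.745 tilt [ 0.0021  0.0038 -1.    ] F [ 5.48  4.92 -4.91] Tq [ 0.583 -0.958  0.109] open 0.0093 gf 25.0 j [0.39 0.35 1.63 0.   1.16 0.22]
shift [-0.4 -0.8  0.6]
turn -65.28
```

Request:
{"method": "arm_command", "body": {"rows": [[1,1.5,0,0,0,8],[1,1.5,0,0,0,17],[1,1.5,0,0,0,26],[1,1.5,0,0,0,35],[1,1.5,0,0,0,42]]}}

```text
time: 5.6
tool_pos: [0.5474, 0.3099, 0.0905]
tool_rot: [0.875, 0.485, 0.001, 0.001]
ft_force: [5.4, -1.3, -2.2]
opening: 0.0094
gripper_force: 25.0
```

```bash
python3 -c "
from h import *
rel([.5455,.3095,.09],2.884)"
```

```text
t 5.6 pos [0.5474 0.3099 0.0905] xang 1.012 tilt [ 0.0017  0.0021 -1.    ] F [ 5.39 -1.27 -2.25] Tq [-0.267 -0.771  0.104] open 0.0094 gf 25.0 j [ 0.39  0.35  1.63 -0.    1.16  0.95]
shift [-1.3 -1.4  0.5]
turn -107.24
```

Request:
{"method": "arm_command", "body": {"rows": [[0,1,0,0,0,4],[0,1,0,0,0,8],[0,1,0,0,0,11],[0,1,0,0,0,14]]}}

```text
time: 6.1
tool_pos: [0.5478, 0.3096, 0.0905]
tool_rot: [0.927, 0.376, 0.001, 0.0]
ft_force: [1.9, -0.9, -2.3]
opening: 0.0094
gripper_force: 25.0
```

```bash
python3 -c "
from h import *
rel([.5455,.3095,.09],2.884)"
```

```text
t 6.1 pos [0.5478 0.3096 0.0905] xang 0.771 tilt [ 1.8e-03  8.0e-04 -1.0e+00] F [ 1.87 -0.95 -2.29] Tq [-0.141 -0.399  0.031] open 0.0094 gf 25.0 j [ 0.39  0.35  1.63 -0.    1.16  1.19]
shift [-1.8 -1.5  0.5]
turn -121.08
```

Request:
{"method": "arm_command", "body": {"rows": [[0,0,0,0,0,2],[0,0,0,0,0,4],[0,0,0,0,0,4],[0,0,0,0,0,4]]}}

```text
time: 6.6
tool_pos: [0.5478, 0.3095, 0.0905]
tool_rot: [0.939, 0.344, 0.001, 0.0]
ft_force: [5.4, 0.1, -3.5]
opening: 0.0095
gripper_force: 25.0
```

```bash
python3 -c "
from h import *
rel([.5455,.3095,.09],2.884)"
```

```text
t 6.6 pos [0.5478 0.3095 0.0905] xang 0.702 tilt [ 1.6e-03  7.0e-04 -1.0e+00] F [ 5.42  0.12 -3.5 ] Tq [-0.005 -0.814  0.066] open 0.0095 gf 25.0 j [ 0.39  0.35  1.63 -0.    1.16  1.26]
shift [-1.8 -1.5  0.5]
turn -125.03
```

Request:
{"method": "arm_command", "body": {"rows": [[0,0.5,0,0,0,2],[0,0.5,0,0,0,4],[0,0.5,0,0,0,5],[0,0.5,0,0,0,5]]}}

```text
time: 7.1
tool_pos: [0.5476, 0.3092, 0.0906]
tool_rot: [0.953, 0.303, 0.0, -0.0]
ft_force: [4.8, 1.2, -3.6]
opening: 0.0097
gripper_force: 25.0
```

```bash
python3 -c "
from h import *
rel([.5455,.3095,.09],2.884)"
```

```text
t 7.1 pos [0.5476 0.3092 0.0906] xang 0.615 tilt [ 8.e-04  1.e-04 -1.e+00] F [ 4.83  1.16 -3.55] Tq [ 0.096 -0.784  0.144] open 0.0097 gf 25.0 j [0.39 0.35 1.63 0.   1.16 1.34]
shift [-1.6 -1.4  0.6]
turn -130.0
```

Request:
{"method": "arm_command", "body": {"rows": [[0,0,0,0,0,0],[0,0,0,0,0,0],[0,0,0,0,0,0],[0,0,0,0,0,0]], "fingers": 110}}

```text
time: 7.6
tool_pos: [0.5471, 0.309, 0.0905]
tool_rot: [0.953, 0.303, -0.0, -0.0]
ft_force: [-0.7, -0.1, 0.7]
opening: 0.0418
gripper_force: 0.0
```

Request:
{"method": "arm_command", "body": {"rows": [[0,0,-15,0,0,0],[0,0,-50,0,0,0],[0,0,-100,0,0,0],[-60,0,-120,0,0,0],[-120,0,-120,0,0,0]]}}

```text
time: 8.22
tool_pos: [0.4502, 0.2397, 0.2142]
tool_rot: [0.953, 0.303, 0.003, -0.0]
ft_force: [0.0, -0.5, 2.0]
opening: 0.0497
gripper_force: 0.0
```

```bash
python3 - <<'E'
from h import *
rel(None)
for n in("top","scene"):
    d=shot(n); P=cloud(d).reshape(-1,3)
    k=(P[:,2]>.114)&(P[:,2]<.13)&(np.hypot(P[:,0]-.546,P[:,1]-.310)<.028); k=P[k][:,:2]
    if len(k)<9: print(n,len(k)); continue
    c=k.mean(0); w,v=np.linalg.eigh(np.cov((k-c).T)); a=v[:,1]*np.sign(v[0,1]); s=(k-c)@a; print(n,"key",len(k),c,"dir",np.arctan2(a[1],a[0]),np.ptp(s),"q",.201-np.arctan2(a[1],a[0])+np.pi)
    save(d,n+"2.png",(200,130,390,270),s=4)
E
```

```text
t 8.22 pos [0.4502 0.2397 0.2142] xang 0.616 tilt [ 0.0056  0.0017 -1.    ] F [ 0.03 -0.55  2.  ] Tq [-0.106  0.172  0.037] open 0.0497 gf 0.0 j [ 0.33 -0.06  1.84 -0.    1.36  1.29]
top key 25 [0.54992991 0.31352445] dir 0.7987369531996519 0.025427912446932224 q 2.543855700390141
scene key 49 [0.54581929 0.31134301] dir 0.7097885101112423 0.03902150492031577 q 2.632804143478551
```

```bash
python3 -c "
from h import *
rel([.4855,.1395,.15],.201)"
```

```text
t 8.32 pos [0.4436 0.2371 0.2095] xang 0.615 tilt [-0.0052 -0.0011 -1.    ] F [-0.37  1.13 -0.14] Tq [-0.056  0.077 -0.014] open 0.0495 gf 0.0 j [ 0.33 -0.06  1.85 -0.    1.36  1.29]
shift [-21.8 104.   59.5]
turn 23.72
```

Request:
{"method": "arm_command", "body": {"rows": [[-8,25,10,0,0,6],[-16,50,20,0,0,12],[-22,75,30,0,0,18],[-26,100,40,0,0,24],[-26,100,40,0,0,24]]}}

```text
time: 8.95
tool_pos: [0.4865, 0.1421, 0.1707]
tool_rot: [0.995, 0.097, -0.0, 0.0]
ft_force: [0.7, 0.3, -0.7]
opening: 0.0498
gripper_force: 0.0
```

```bash
python3 - <<'E'
from h import *
rel([.4855,.1395,.0765],.201)
d=shot("scene"); save(d,"s3.png",(250,130,390,250),s=5)
E
```

```text
t 8.95 pos [0.4865 0.1421 0.1707] xang 0.194 tilt [-2.e-04  1.e-04 -1.e+00] F [ 0.71  0.28 -0.68] Tq [-0.042  0.198 -0.009] open 0.0498 gf 0.0 j [ 0.13 -0.02  1.89 -0.    1.28  1.51]
shift [-1.5  2.3 94.2]
turn -0.39
```

View pics/s3.png

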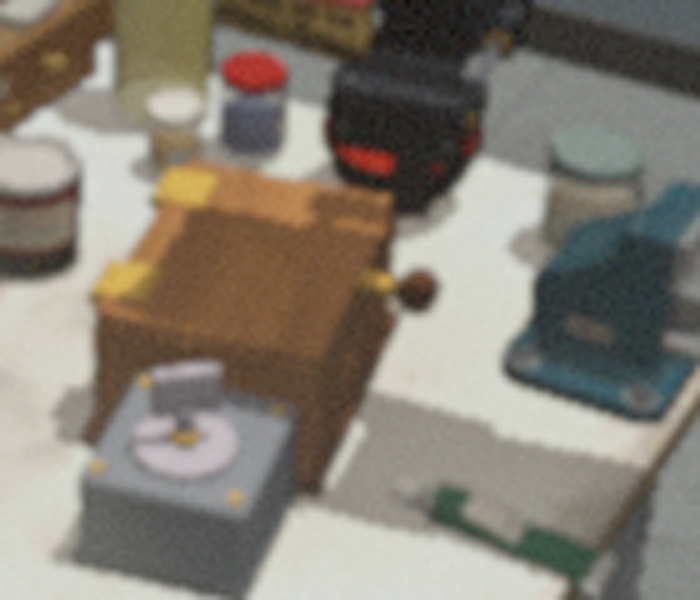

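The key now stands turned at (187,388). The fingers, tips at about (410,210), are above the tab at (418,290). Descending.

Request:
{"method": "arm_command", "body": {"rows": [[-1,2,25,0,0,0],[-1,2,50,0,0,0],[-1,2,75,0,0,0],[-1,2,90,0,0,0],[-1,2,94,0,0,0]]}}

```text
time: 9.62
tool_pos: [0.4849, 0.1415, 0.0762]
tool_rot: [0.995, 0.099, -0.0, -0.0]
ft_force: [0.1, -0.0, 0.3]
opening: 0.0497
gripper_force: 0.0
```

Request:
{"method": "arm_command", "body": {"rows": [[0,0,0,0,0,0],[0,0,0,0,0,0],[0,0,0,0,0,0],[0,0,0,0,0,0],[0,0,0,0,0,0]], "fingers": 255, "newtons": 12}}

```text
time: 10.25
tool_pos: [0.4863, 0.1383, 0.0771]
tool_rot: [0.995, 0.098, 0.001, 0.002]
ft_force: [1.8, -11.5, 0.9]
opening: 0.0175
gripper_force: 12.0
```

Request:
{"method": "arm_command", "body": {"rows": [[0,0,0,0,0,0],[0,0,0,0,0,0],[0,0,0,0,0,0]]}}

```text
time: 10.62
tool_pos: [0.4862, 0.1383, 0.0771]
tool_rot: [0.995, 0.098, 0.001, 0.002]
ft_force: [1.2, -11.2, 2.2]
opening: 0.0175
gripper_force: 12.0
```

```bash
python3 -c "
from h import *
rel([.4855,.1395,.0765],.201)"
```

```text
t 10.62 pos [0.4862 0.1383 0.0771] xang 0.197 tilt [ 8.0e-04  4.7e-03 -1.0e+00] F [  1.18 -11.23   2.18] Tq [-1.906 -0.093  0.056] open 0.0175 gf 12.0 j [ 0.12  0.09  1.96 -0.01  1.09  1.5 ]
shift [-0.5 -1.4  0.6]
turn -0.25
```

Request:
{"method": "arm_command", "body": {"rows": [[0,3,0,0,0,0],[0,3,-9,0,0,0],[1.7,3,-25,0,0,0],[4.6,3,-40,0,0,0],[8.7,3,-55,0,0,0]], "newtons": 15}}

```text
time: 11.25
tool_pos: [0.4938, 0.1396, 0.1325]
tool_rot: [0.995, 0.098, -0.001, 0.0]
ft_force: [-0.1, -0.7, -1.6]
opening: 0.0182
gripper_force: 15.0
```

```bash
python3 -c "
from h import *
rel([.660,.1745,.2545],.201)"
```

```text
t 11.25 pos [0.4938 0.1396 0.1325] xang 0.197 tilt [-1.6e-03  2.0e-04 -1.0e+00] F [-0.08 -0.73 -1.64] Tq [-0.269  0.45   0.049] open 0.0182 gf 15.0 j [ 0.12  0.04  1.9  -0.    1.2   1.5 ]
shift [ 169.6   -1.7 -122.3]
turn -0.25
```

Request:
{"method": "arm_command", "body": {"rows": [[5.5,0,-14.5,0,0,0],[12,0,-28.5,0,0,0],[20,0,-42,0,0,0],[29,0,-54.5,0,0,0],[39,0,-66.5,0,0,0]]}}

```text
time: 11.88
tool_pos: [0.5336, 0.1476, 0.1992]
tool_rot: [0.995, 0.098, 0.001, -0.0]
ft_force: [-0.1, -0.0, -1.9]
opening: 0.018
gripper_force: 15.0
```

```bash
python3 -c "
from h import *
rel([.660,.1745,.2545],.201)"
```

```text
t 11.88 pos [0.5336 0.1476 0.1992] xang 0.196 tilt [ 1.1e-03 -2.0e-04 -1.0e+00] F [-0.05 -0.02 -1.9 ] Tq [-0.069  0.327 -0.027] open 0.018 gf 15.0 j [0.13 0.07 1.74 0.   1.33 1.5 ]
shift [129.3  -1.7 -55.2]
turn -0.26
```

Request:
{"method": "arm_command", "body": {"rows": [[11,0,-11,0,0,0],[23,0,-20.5,0,0,0],[36,0,-29.5,0,0,0],[49.5,-0.5,-37,0,0,0],[63.5,-0.5,-43.5,0,0,0]]}}

```text
time: 12.5
tool_pos: [0.5965, 0.1603, 0.2426]
tool_rot: [0.995, 0.098, 0.001, 0.0]
ft_force: [0.3, -0.9, -1.8]
opening: 0.0177
gripper_force: 15.0
```

```bash
python3 -c "
from h import *
rel([.660,.1745,.2545],.201)"
```

```text
t 12.5 pos [0.5965 0.1603 0.2426] xang 0.196 tilt [ 2.4e-03  4.0e-04 -1.0e+00] F [ 0.3  -0.91 -1.78] Tq [-0.263  0.262  0.045] open 0.0177 gf 15.0 j [ 0.14  0.19  1.53 -0.    1.42  1.51]
shift [ 65.1  -1.5 -11.7]
turn -0.27
```

Request:
{"method": "arm_command", "body": {"rows": [[12,0,-4.5,0,0,0],[24,0,-7.5,0,0,0],[36,0,-10.5,0,0,0],[45,0,-11.5,0,0,0],[51,0,-12.5,0,0,0]]}}

```text
time: 13.12
tool_pos: [0.6456, 0.1702, 0.2542]
tool_rot: [0.995, 0.098, 0.0, 0.0]
ft_force: [-0.9, -1.4, 0.6]
opening: 0.0176
gripper_force: 15.0
```

Request:
{"method": "arm_command", "body": {"rows": [[0,0,0,0,0,0],[0,0,0,0,0,0],[0,0,0,0,0,0]], "newtons": 20}}

```text
time: 13.5
tool_pos: [0.6448, 0.17, 0.2542]
tool_rot: [0.995, 0.098, 0.0, 0.0]
ft_force: [-0.2, -1.3, 0.4]
opening: 0.0177
gripper_force: 20.0
```

```bash
python3 - <<'E'
from h import *
rel([.660,.1745,.2545],.201)
d=shot("scene"); save(d,"s4.png",(240,90,390,240),s=4)
P=cloud(d).reshape(-1,3)
# lid face: orange-ish points well above the box
k=(P[:,2]>.115)&(P[:,2]<.235)&(abs(P[:,0]-.66)<.06)&(abs(P[:,1]-.175)<.11); 
c=d["pixels"].reshape(-1,3).astype(int); k&=(c[:,0]>c[:,2]+40)
p=P[k]; M=R.from_euler("z",.201).as_matrix()
q=(p-[.6595,.175,.0955])@M
A=np.c_[q[:,2],np.ones(len(q))]; 
for i in range(4):
    s,r=np.linalg.lstsq(A,q[:,0],rcond=None)[0]; e=abs(q[:,0]-A@[s,r]); g=e<.008; q,A=q[g],A[g]
print(len(p),len(q),"slope",s,"off",r,"deg",90-np.degrees(np.arctan(s)), q.min(0),q.max(0))
E
```

```text
t 13.5 pos [0.6448 0.17   0.2542] xang 0.196 tilt [ 4.e-04  2.e-04 -1.e+00] F [-0.2  -1.31  0.43] Tq [-0.309  0.081 -0.024] open 0.0177 gf 20.0 j [ 0.14  0.3   1.37 -0.    1.47  1.51]
shift [15.8 -1.4 -0.3]
turn -0.27
231 231 slope -0.07670390827954582 off -0.004939998917110704 deg 94.38622157497352 [-0.01698034 -0.08862339  0.01960813] [-0.00530497  0.09369425  0.13948718]
```

View pics/s4.png

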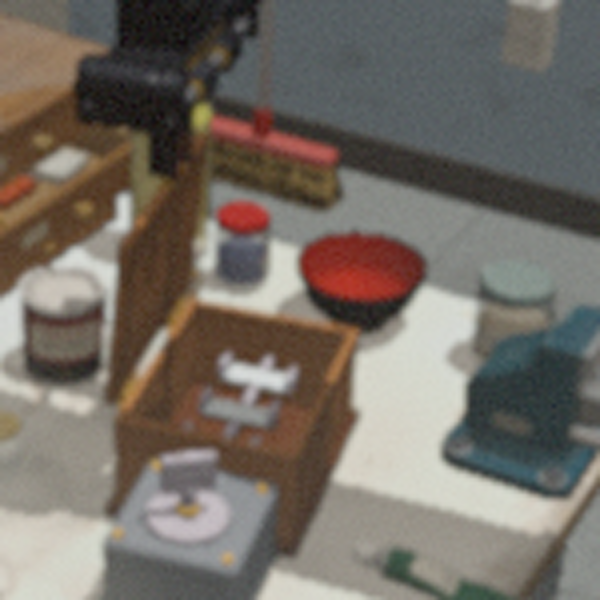

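The lid stands at about 85.6°, with its tab held by the fingers at (170,150). About 15 mm remains.

Request:
{"method": "arm_command", "body": {"rows": [[4,0,-0.3,0,0,0],[8,0,-0.5,0,0,0],[11,0,-0.6,0,0,0],[13,0,-0.7,0,0,0],[14.5,0,-0.7,0,0,0]]}}

```text
time: 14.18
tool_pos: [0.6592, 0.1729, 0.2548]
tool_rot: [0.995, 0.098, 0.0, 0.0]
ft_force: [-0.5, -1.0, 1.9]
opening: 0.018
gripper_force: 20.0
```

Request:
{"method": "arm_command", "body": {"rows": [[0,0,0,0,0,0],[0,0,0,0,0,0],[0,0,0,0,0,0],[0,0,0,0,0,0]]}}

```text
time: 14.68
tool_pos: [0.659, 0.1729, 0.2548]
tool_rot: [0.995, 0.098, 0.0, 0.0]
ft_force: [0.0, -1.4, 1.7]
opening: 0.0179
gripper_force: 20.0
```

```bash
cat > lid.py <<'E'
from h import *
rel([.660,.1745,.2545],.201)
M=R.from_euler("z",.201).as_matrix()
for n in("scene","top"):
  Q=[]
  for i in range(4):
    d=shot(n); P=cloud(d).reshape(-1,3); c=d["pixels"].reshape(-1,3).astype(int)
    k=(P[:,2]>.112)&(P[:,2]<.235)&(abs(P[:,0]-.66)<.06)&(abs(P[:,1]-.175)<.11)&(c[:,0]>c[:,2]+30); Q.append((P[k]-[.6595,.175,.0955])@M)
  q=np.concatenate(Q); q=q[(abs(q[:,1])<.08)&(abs(q[:,0])<.03)]
  if len(q)<40: print(n,len(q)); continue
  A=np.c_[q[:,2],q[:,1],np.ones(len(q))]
  for i in range(4):
    x=np.linalg.lstsq(A,q[:,0],rcond=None)[0]; g=abs(q[:,0]-A@x)<.006; q,A=q[g],A[g]
  print(n,len(q),"fit",x.round(4),"lid deg",90+np.degrees(np.arctan(x[0])), q.min(0).round(3),q.max(0).round(3))
E
python3 lid.py
```

```text
t 14.68 pos [0.659  0.1729 0.2548] xang 0.196 tilt [ 1.e-04  1.e-04 -1.e+00] F [ 0.05 -1.36  1.7 ] Tq [-0.497  0.287  0.048] open 0.0179 gf 20.0 j [ 0.14  0.34  1.33 -0.    1.48  1.52]
shift [ 1.3 -1.4  0.3]
turn -0.26
scene 2473 fit [-0.001   0.0014 -0.0045] lid deg 89.94165373631046 [-0.008 -0.08   0.017] [-0.001  0.08   0.139]
top 866 fit [ 0.0017  0.0032 -0.0069] lid deg 90.09677214573162 [-0.009 -0.08   0.017] [-0.005  0.078  0.118]
```

The lid measures 89.9° and 90.1° in the two views, it is still held, and forces are small. Handing in.

```bash
python3 -c "
from cell import manip
print(manip.sign_off())"
```

```text
the job is handed in; nothing more can be done
None
```

I wound the key to about 2.6 rad (fully wound) with the lid shut. I then swung the lid upright, at about 90° in both cameras, and handed in while still gripping it there. The arm did not go near the other things on the table, though I took no final check of their positions.

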